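# Refit the tongued cover on the indexer's drive box

### The job

Put the cover with the tongue back on the drive box so that it closes the opening: with its opposite edge held clearly raised, slip the tongue under the steel lip, then swing that edge down, without letting it drop, until the cover lies flat inside the stop bar and square over the opening. Let go of it, and leave the small square cover without a tongue where it is.

Things in the scene. Friction and masses are not known exactly. Their poses are not given: they have to be found in the camera images.
- cover: Aluminium plate 110 (x) by 120 (y) by 6 mm, about 0.3 kg, with a tongue in the middle of its -x edge. On its middle stands a black handle block 10 mm thick (x), 40 wide (y), 50 tall (top 56 mm above the underside): grip it across the 10 mm, upper part. Origin: underside, below the handle, 55 mm from the edge opposite the tongue. x points away from the tongue, z up.
- tongue_tip (a point): Middle of the tongue's tip, on the cover's underside, 89 mm from the cover's origin along the cover's -x. The tongue is 34 mm long, 80 mm wide (y), 6 mm thick; tip to opposite edge of the cover is 144 mm. Axes as the cover's.
- drive_box: Fixed grey box, top 70 mm high; origin at table height under its middle, x away from robot. Opening x -25..58, y -45..45 mm. Lip on the robot's side: x -80 (wall) to -52, 140 wide, 4 thick, 22 mm clear below it. Stop bar on the far side: inner face x = 80, 22 high; cover lies between wall and bar, 16 mm to spare, sides open. Star wheel and press from y = 87; tall (252) past y = 230.
- plain_cover: The other cover, to be left alone: aluminium, 100 by 100 mm, 6 mm thick, no tongue, with the same black handle block (10 by 40 by 50 mm) in the middle. Origin: middle of the underside.
There are look-alikes about, which are no part of the job. What is shaped like the cover but blue or green is not meant.

How it is judged:
On the way:
1. the tongue's tip is at least 5 mm under the lip while the cover's opposite edge is raised (cover tilted more than 5 degrees) (x of tongue_tip in the frame of drive_box between -0.09 and -0.057 m and y of tongue_tip in the frame of drive_box between -0.04 and 0.04 m and z of tongue_tip in the frame of drive_box between 0.06 and 0.09 m and angle between cover's own z axis and vertical above 0.087 rad), for 0.1 s.
At the end, for the whole second after the job is handed in: The cover lies flat on the box top (within 3 degrees), inside the stop bar, its tongue at least 8 mm under the lip, square to the box within 11 degrees and within 15 mm of the box's middle line sideways, at rest and released (x of tongue_tip in the frame of drive_box between -0.09 and -0.06 m and z of tongue_tip in the frame of drive_box between 0.065 and 0.078 m and y of cover in the frame of drive_box between -0.015 and 0.015 m and angle between cover's own z axis and vertical below 0.06 rad and angle between the x axis of cover and the x axis of drive_box, either way round below 0.19 rad and linear speed of cover below 0.02 m/s); the robot touches nothing.
It fails at once if the cover is let fall or slammed shut onto the box (it turns faster than 5 rad/s with its tongue under the lip) (x of tongue_tip in the frame of drive_box between -0.1 and -0.052 m and z of tongue_tip in the frame of drive_box below 0.1 m and y of tongue_tip in the frame of drive_box between -0.06 and 0.06 m and angular speed of cover above 5 rad/s).
It fails at once if the small square cover is moved more than 30 mm (distance of plain_cover from where it was at the start of the episode above 0.03 m).
It also fails if it takes over 38 s, if anything falls off the work surface, if the arm or the gripper's body presses on something with over 40 N, if the wrist force passes 120 N, or if a joint passes its speed limit or range.

### The arm

A 6-joint arm with a two-finger parallel gripper is mounted at the origin on the work surface. World frame = base frame: x ahead of the robot, y to its left, z up, the work surface at z = 0. Lengths are in m, angles in rad, forces in N, time in s.
With the tool pointing down it reaches from about 0.375 to 0.9 m from the base axis. Payload 3.1 kg.
Tool frame: the origin (TCP) lies at the very end of the fingers, on their centre line; the grasp point (between the pads) lies 19 mm behind it (robot.hold_point_z is the z of the grasp point in the tool frame, in m); z points along the fingers, y is the direction in which the jaws open and shut (so a half turn about z gives the same grasp; the last joint's range is limited). The gripper opens to 87 mm and grips with 3 to 60 N. Pads are 19 mm wide; open, the fingers measure 117 mm over their backs; the gripper's body (75 mm by 190 mm) begins 51 mm behind the grasp point.
Start: joints at [0.93, 0.527, 1.433, -0, 1.181, -0.178], TCP at [0.278, 0.56, 0.183] pointing down, gripper open.
Joint ranges: [-3.08, 3.08], [-0.75, 2.2], [0.22, 2.44], [-1.43, 4.57], [0, 2.65], [-2.85, 2.85]. Speed limits (rad/s): [2.79, 2.79, 3.14, 3.14, 3.14, 3.14].

### API

Orientations are given as a unit quaternion [x, y, z, w].
In Python, from rig import robot, viewer, spotter gives the robot as it stands.
- The arm moves only by the shell command python3 -m crank 'ROWS' [FORCE]. ROWS is text: rows parted by semicolons, each of 7 numbers parted by spaces: the turn, a rotation vector about the tool's x, y, z in units of 5 degrees (1.0 is 5 degrees), then the shift along the tool's x, y, z in units of 40 mm (1.0 is 40 mm), then the gripper's target within -1 to 1 (shut at 1, half-way at 0, fully open at -1). A call has 1 to 5 rows; each row shifts and turns the pose as measured when the row begins, along the tool's axes as they then stand; what a row does not reach is not made up. A row lasts 1/8 s, in which the tool goes at most 62.5 mm and 10.7 degrees, less where a joint would pass 70% of its speed; a pose out of reach is approached as far as the arm can. A call is refused whole if a number of a shift passes 1 or a number of a turn 1, either way. A call with a gripper value outside its range is refused whole. The fingers move at their own pace and stop on an object; FORCE is the grip in N (left out, the last holds). Time passes only in rows, so rows that do not move let the fingers close. It gives the time, the measured TCP pose, the force and the opening at its end, in the units of the state.
- robot.get_obs(): the state, without advancing time (a new reading comes with each control period).
- viewer.camera(name): name is "scene" or "top"; returns a dict with "img" (384x512x3 uint8, red, green, blue), "camera_matrix" (3x3 intrinsics, pixels), "distortion" ([k1, k2, p1, p2, k3] as OpenCV has them; the pictures are not rectified), "xyz" and "attitude" of the camera in the world. Camera axes: x right, y down, z forward; pixel columns grow to the right and rows downward; lengths in m; the calibration is good to about 2 mm. A picture is of the moment at which its call begins. There is no depth.
- robot.hand_in(): hands the job in, once; it reports no verdict.
Trained networks look in a picture, given as the dict that the camera call returned (one of the last four; its "shot" number tells which), for a name from the list of things; names that differ only in an ending like _2 or _b are one class to them, and where a whole thing is asked for, a point or a joint stands for the part that bears it (a point fixed in the world has none). Each returns a list of dicts, best first, with "score" (0 to 1); they miss things now and then, are a little off and sometimes report something else, mostly with a low value. They report only what shows in the picture. A call takes as long as a camera call. They do not tell look-alikes from the thing itself.
- spotter.boxes_of(name, picture): "at" ([x, y, z] in m, in the coordinates of the camera as it stood for that picture, good to about 4 mm: the middle of the surface that is visible of it).
The state is a dict: "time": time; "q": joint angles; "joint_velocities": joint speeds; "joint_torque": joint torques, N m; "position": TCP position; "tool_rot": TCP orientation; "ft_force": force on the tool from outside, world axes, zero at the start; "moment": the same for the moment, N m; "grip_width": finger opening in m.
Only numpy, scipy, OpenCV 4.12 (cv2) and the standard library are available. Lean on these libraries where they do the work, as an engineer would, in place of code of your own. Each camera call takes 0.05 s, during which the arm holds its last target.

## Working session

There is one attempt and no reset: what is moved stays moved. The work goes in short steps, Python scripts to look and compute and a shell command to move; the robot and the scene stay as the last step left them, time stands still between calls to the robot, and variables do not carry over. Pictures are saved under pics/ and viewed, and the job is handed in when it is done.

```bash
ls; mkdir -p pics; cat > h.py <<'E'
import numpy as np,cv2
from scipy.spatial.transform import Rotation as R
from rig import robot,viewer,spotter
def cam(n,save=None):
    p=viewer.camera(n)
    if save: cv2.imwrite('pics/'+save,cv2.cvtColor(p['img'],cv2.COLOR_RGB2BGR))
    return p
def att(p):
    a=np.array(p['attitude']); return R.from_quat(a) if a.size==4 else R.from_matrix(a.reshape(3,3))
def world(p,at): return att(p).apply(at)+np.array(p['xyz'])
def pix2w(p,uv,z):
    u=cv2.undistortPoints(np.array([[uv]],float),np.array(p['camera_matrix']),np.array(p['distortion']))[0,0]
    d=att(p).apply([u[0],u[1],1]); o=np.array(p['xyz']); return o+d*(z-o[2])/d[2]
def w2pix(p,X):
    r=att(p).inv(); X=np.atleast_2d(X); c=r.apply(X-np.array(p['xyz']))
    return cv2.projectPoints(c,np.zeros(3),np.zeros(3),np.array(p['camera_matrix']),np.array(p['distortion']))[0][:,0]
E
python3 - <<'E'
from h import *
np.set_printoptions(precision=4,suppress=True)
for n in ['scene','top']:
    p=cam(n,n+'1.png'); print(n,p['xyz'],p['attitude'],p['camera_matrix'])
    for o in ['cover','drive_box','plain_cover']:
        for b in spotter.boxes_of(o,p): print(o,b['score'],world(p,b['at']),w2pix(p,world(p,b['at'])))
o=robot.get_obs();print({k:np.round(v,3) for k,v in o.items()})
E
```

```text
pics
scene [1.1618 0.2551 0.7169] [ 0.4461  0.7854 -0.3702 -0.2172] [[395.5228   0.     248.8833]
 [  0.     395.5228 193.4288]
 [  0.       0.       1.    ]]
cover 0.85 [ 0.4425 -0.3063  0.0078] [[205.4439 185.6497]]
cover 0.63 [ 0.2796 -0.4718  0.0026] [[193.4197 145.5055]]
cover 0.6 [0.3148 0.2041 0.0064] [[392.3475 222.5919]]
drive_box 0.91 [0.5816 0.3117 0.0697] [[418.4402 297.8452]]
plain_cover 0.56 [ 0.6306 -0.1018  0.0063] [[229.8376 255.0029]]
top [ 0.288  -0.1521  1.2273] [ 0.7066 -0.7045  0.038  -0.0551] [[406.8118   0.     252.6133]
 [  0.     406.8118 186.8068]
 [  0.       0.       1.    ]]
cover 0.8 [0.3089 0.1976 0.0008] [[147.564  232.7515]]
cover 0.69 [ 0.261  -0.4848  0.0021] [[373.2403 249.5701]]
cover 0.67 [ 0.4208 -0.3127  0.003 ] [[315.58   196.5575]]
drive_box 0.97 [0.5371 0.3193 0.0712] [[104.1636 154.6941]]
plain_cover 0.87 [ 0.622  -0.1072  0.0051] [[248.0902 131.722 ]]
{'time': np.float64(0.4), 'q': array([ 0.931,  0.528,  1.433, -0.   ,  1.181, -0.179]), 'joint_velocities': array([ 0.   , -0.   , -0.002,  0.001,  0.001, -0.001]), 'joint_torque': array([ -0.   , -43.95 , -17.666,   0.063,   0.053,  -0.   ]), 'position': array([0.278, 0.559, 0.183]), 'tool_rot': array([ 0.229,  0.973, -0.   , -0.   ]), 'ft_force': array([-0.501, -0.232, -0.327]), 'moment': array([-0.006,  0.01 , -0.023]), 'grip_width': np.float64(0.087)}
```

View pics/scene1.png

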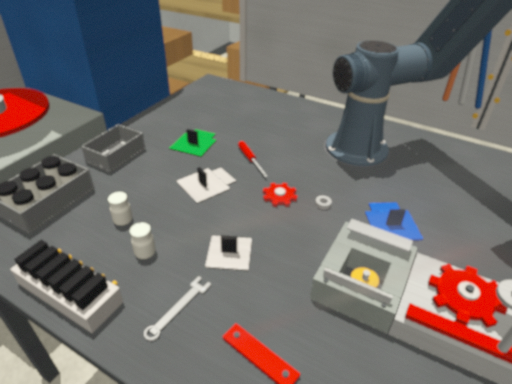

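View pics/top1.png

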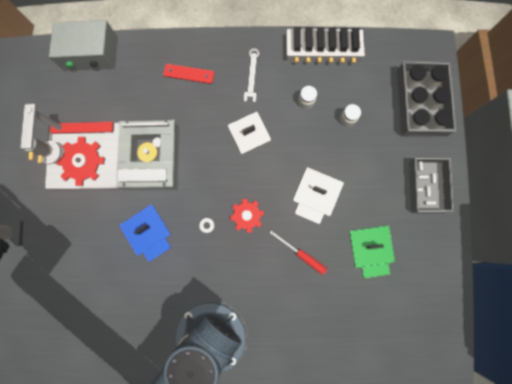

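The top picture shows the aluminium cover at (318,193) with its tongue at (311,215). The plain cover is at (249,132) and the box at (146,155), with its lip at (142,175). Blue and green are look-alikes. Next I measure the poses.

```bash
python3 - <<'E'
from h import *
a=cv2.imread('pics/top1.png')
c=cv2.resize(a[110:200,100:190],None,fx=5,fy=5,interpolation=cv2.INTER_CUBIC)
d=cv2.resize(a[160:230,285:350],None,fx=5,fy=5,interpolation=cv2.INTER_CUBIC)
o=np.zeros((450,790,3),np.uint8);o[:450,:450]=c;o[:350,460:785]=d
cv2.imwrite('pics/crop1.png',o)
s=cv2.imread('pics/scene1.png')
cv2.imwrite('pics/crop2.png',cv2.resize(s[210:340,300:430],None,fx=4.5,fy=4.5,interpolation=cv2.INTER_CUBIC))
E
```

```text
(no output)
```

View pics/crop1.png

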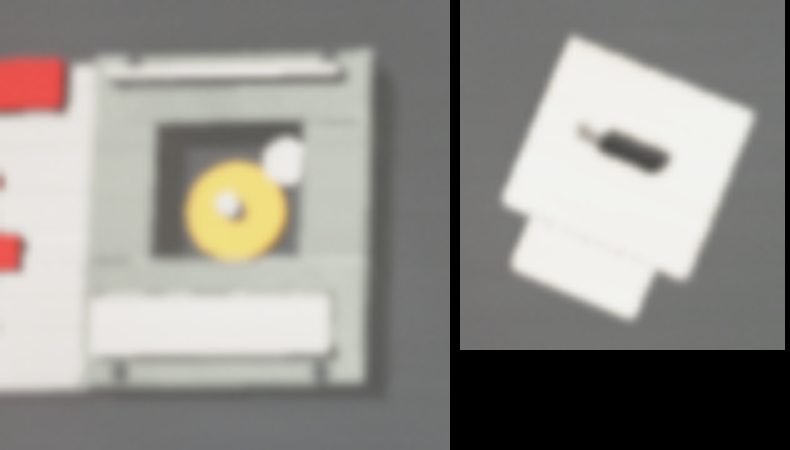

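View pics/crop2.png

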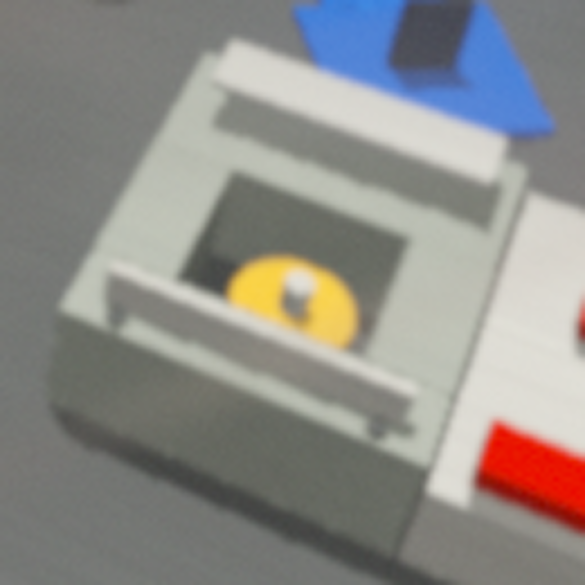

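```bash
cat > fit.py <<'E'
from h import *
from scipy.optimize import least_squares
def fit(pairs,x0):  # pairs: list of (pic, pts local Nx3, px Nx2)
    def f(x):
        r=R.from_euler('z',x[2]); return np.concatenate([(w2pix(p,r.apply(L)+[x[0],x[1],0])-q).ravel() for p,L,q in pairs])
    s=least_squares(f,x0,loss='soft_l1'); return s.x,np.round(f(s.x),1)
E
python3 - <<'E'
from fit import *
p=cam('top'); s=cam('scene')
T=lambda a,ox,oy,u0,v0,k:np.array([[u0+(x-ox+.5)/k-.5,v0+(y-oy+.5)/k-.5] for x,y in a])
C=np.array([[55,60,6],[55,-60,6],[-55,-60,6],[-55,60,6],[-89,40,6],[-89,-40,6]])/1e3
q=T([(570,35),(755,113),(687,280),(501,200),(511,267),(634,320)],460,0,285,160,5)
x,r=fit([(p,C,q)],[.42,-.31,-.4]);print('cover',x,r)
r_=R.from_euler('z',x[2]);print(w2pix(s,r_.apply(C)+[x[0],x[1],0]).round(1))
B=np.array([[58,45,70],[58,-45,70],[-25,-45,70],[-25,45,70],[-52,70,96],[-52,-70,96],[-80,-70,96],[-80,70,96]])/1e3
q=T([(158,122),(303,122),(298,258),(150,258),(91,292),(333,292),(330,357),(91,353)],0,0,100,110,5)
Bs=np.array([[-25,-45,70],[-25,45,70],[-80,-70,96],[-80,70,96],[-52,70,96],[-52,-70,96]])/1e3
qs=T([(240,172),(410,238),(232,40),(508,140),(495,182),(215,85)],0,0,300,210,4.5)
for pr in ([(p,B,q)],[(s,Bs,qs)],[(p,B,q),(s,Bs,qs)]):
    x,r=fit(pr,[.54,.32,0]);print('box',x,r)
E
```

```text
cover [ 0.43734623 -0.3207601  -0.40328243] [ 0.3  0.2 -0.3 -0.  -0.2 -0.1  0.2  0.3 -0.  -0.1 -0.  -0.3]
[[196.7 201.5]
 [176.  180.1]
 [207.7 167.6]
 [229.5 187.2]
 [235.2 179.6]
 [220.4 166.9]]
box [0.54130478 0.19479389 0.0045244 ] [-0.1  0.3  0.4 -0.2  0.4  0.1  0.2  0.4  0.3  1.1 -0.6  0.7 -0.3 -2.6
 -0.1 -1.5]
box [0.54178556 0.19748423 0.0291055 ] [-0.8 -0.6  1.7 -0.4 -0.3  1.8 -0.   1.   0.3 -0.1 -0.3 -0.9]
box [0.5413282  0.19547498 0.00702706] [-0.4  0.3  0.1 -0.2  0.2  0.  -0.1  0.4  0.1  1.1 -0.8  0.7 -0.5 -2.6
 -0.3 -1.5 -1.2 -1.3  0.9 -0.5 -0.1  1.2 -0.2  1.2 -0.2  0.1 -0.4 -1.5]
```

```bash
python3 - <<'E'
import cv2
s=cv2.imread('pics/scene1.png')
cv2.imwrite('pics/crop3.png',cv2.resize(s[155:210,165:245],None,fx=8,fy=8,interpolation=cv2.INTER_CUBIC))
E
```

```text
(no output)
```

View pics/crop3.png

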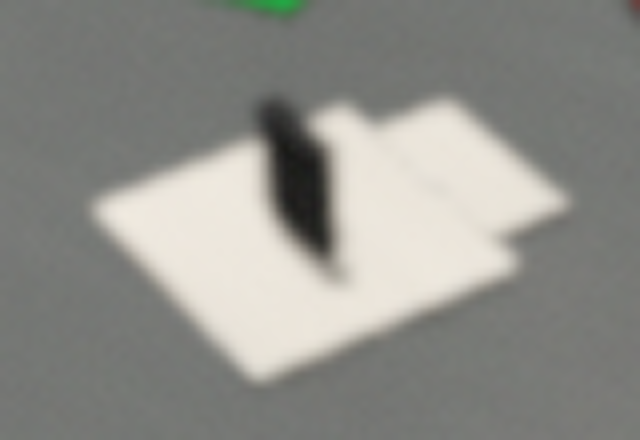

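```bash
cat > plan.py <<'E'
from h import *
import sys
HZ=robot.hold_point_z
COVER=(0.4375,-0.3205,-0.403); BOX=(0.5413,0.195,0.005)
def toolR(yaw,tilt=0.):
    # cover frame rotation: yaw, then tilt with +x edge up by tilt ; tool y = cover x, tool z = -cover z
    Rc=R.from_euler('z',yaw)*R.from_euler('y',-tilt)
    return Rc, Rc*R.from_matrix(np.array([[0,1,0],[1,0,0],[0,0,-1]]).T)
def rows(Pt,Rt,n=5,grip=-1,vs=1.0):
    o=robot.get_obs(); P=np.array(o['position']); Q=R.from_quat(o['tool_rot']); out=[]
    for i in range(n):
        d=Q.inv().apply(Pt-P)/0.04; w=np.degrees((Q.inv()*Rt).as_rotvec())/5
        s=min(1,vs/max(1e-9,np.abs(d).max()), vs*1.55/max(1e-9,np.linalg.norm(d)));k=min(1,1/max(1e-9,np.abs(w).max()))
        d=np.round(d*s,2);w=np.round(w*k,2)
        out.append(' '.join('%g'%v for v in [*w,*d,grip]))
        P=P+Q.apply(d*0.04);Q=Q*R.from_rotvec(np.radians(5*w))
    print('; '.join(out)); print('t',round(float(o['time']),2),'rem before',np.round((Pt-np.array(o['position']))*1e3),'after',np.round((Pt-P)*1e3,1),'ang',np.degrees((Q.inv()*Rt).as_rotvec()).round(1))
def graspT(origin,yaw,tilt=0.,h=0.045):
    Rc,Rt=toolR(yaw,tilt); return np.array(origin)+Rc.apply([0,0,h])+Rt.apply([0,0,-HZ]),Rt
def tipT(tip,yaw,tilt,h=0.045,dx=0):
    Rc,_=toolR(yaw,tilt); return graspT(np.array(tip)+Rc.apply([0.089,0,0]),yaw,tilt,h)
def boxw(x,y,z):
    return R.from_euler('z',BOX[2]).apply([x,y,z])+[BOX[0],BOX[1],0]
E
python3 - <<'E'
from plan import *
print(HZ); P,Rt=graspT([*COVER[:2],0],COVER[2]);print(P)
rows(np.array([.42,.15,.25]),Rt)
rows(np.array([.42,.15,.25]),Rt,10)
E
```

```text
-0.0187
[ 0.4375 -0.3205  0.0263]
-0 0 1 -1 -0.98 -0.22 -1; -0 0 1 -1 -0.82 -0.2 -1; -0 0 1 -1 -0.69 -0.19 -1; -0 0 1 -1 -0.57 -0.18 -1; -0 0 1 -1 -0.45 -0.17 -1
t 0.5 rem before [ 142. -410.   67.] after [  61.1 -176.8   28.7] ang [-0.   0.  61.6]
-0 0 1 -1 -0.98 -0.22 -1; -0 0 1 -1 -0.82 -0.2 -1; -0 0 1 -1 -0.69 -0.19 -1; -0 0 1 -1 -0.57 -0.18 -1; -0 0 1 -1 -0.45 -0.17 -1; -0 0 1 -1 -0.35 -0.16 -1; -0 0 1 -1 -0.26 -0.16 -1; -0 0 1 -1 -0.17 -0.16 -1; 0 0 1 -1 -0.08 -0.15 -1; 0 0 1 -0.57 0.01 -0.09 -1
t 0.5 rem before [ 142. -410.   67.] after [-0.2  0.1 -0.1] ang [ 0.   0.  36.6]
```

```bash
python3 -m crank '0 0 1 -1 -0.9 -0.5 -1; 0 0 1 -1 -0.8 -0.5 -1; 0 0 1 -1 -0.7 -0.2 -1; 0 0 1 -1 -0.57 -0.18 -1; 0 0 1 -1 -0.45 -0.17 -1'
python3 - <<'E'
from plan import *
P,Rt=graspT([*COVER[:2],0],COVER[2])
rows(P+[0,0,.15],Rt)
E
```

```text
time: 1.12
position: [0.3617, 0.3264, 0.2461]
tool_rot: [0.438, 0.899, 0.001, 0.001]
ft_force: [1.3, -0.0, -0.1]
grip_width: 0.0873
0 -0 1 -1 -0.61 0.12 -1; 0 -0 1 -1 -0.5 0.12 -1; 0 -0 1 -1 -0.39 0.11 -1; 0 -0 1 -1 -0.29 0.11 -1; 0 -0 1 -1 -0.2 0.11 -1
t 1.12 rem before [  76. -647.  -70.] after [  50.3 -431.5  -46.9] ang [ 0.2 -0.1 36.2]
```

```bash
python3 -m crank '0 0 1 -1 -0.4 0 -1; 0 0 1 -1 -0.3 0 -1; 0 0 1 -1 -0.2 0 -1; 0 0 1 -1 -0.15 0.1 -1; 0 0 1 -1 -0.1 0.1 -1'
python3 - <<'E'
from plan import *
P,Rt=graspT([*COVER[:2],0],COVER[2])
rows(P+[0,0,.1],Rt)
E
```

```text
time: 1.75
position: [0.4183, 0.1208, 0.2406]
tool_rot: [0.628, 0.778, 0.004, 0.003]
ft_force: [0.9, 0.7, 0.3]
grip_width: 0.0871
0.02 -0.01 1 -1 -0.17 0.26 -1; 0.02 -0 1 -1 -0.09 0.26 -1; 0.02 -0.01 1 -1 0 0.26 -1; 0.02 -0 1 -1 0.09 0.26 -1; 0.01 -0.01 1 -1 0.18 0.26 -1
t 1.75 rem before [  19. -441. -114.] after [  10.5 -240.   -62.1] ang [ 0.2 -0.  10.3]
```

```bash
python3 -m crank '0.1 0 1 -1 -0.17 0.26 -1; 0 0 1 -1 -0.1 0.26 -1; 0 0 1 -1 0 0.26 -1; 0 0 1 -1 0.1 0.26 -1; 0 0 1 -1 0.2 0.26 -1'
python3 - <<'E'
from plan import *
P,Rt=graspT([*COVER[:2],0],COVER[2])
rows(P+[0,0,.06],Rt)
E
```

```text
time: 2.38
position: [0.4288, -0.088, 0.1893]
tool_rot: [0.786, 0.618, 0.004, 0.003]
ft_force: [0.5, -0.2, 0.2]
grip_width: 0.0868
0.06 -0.02 1 -1 0.28 0.46 -1; 0.05 -0.01 0.89 -1 0.38 0.47 -1; -0 0 0 -1 0.47 0.49 -1; -0 0 0 -1 0.47 0.49 -1; -0 0 0 -1 0.47 0.49 -1
t 2.38 rem before [   9. -233. -103.] after [  0.5 -15.7  -7. ] ang [-0.  0.  0.]
```

```bash
python3 -m crank '0.06 0 1 -1 0.28 0.4 -1; 0.05 0 1 -1 0.38 0.4 -1; 0 0 0 -1 0.47 0.4 -1; 0 0 0 -1 0.47 0.4 -1; 0 0 0 -1 0.47 0.4 -1'
python3 - <<'E'
from plan import *
P,Rt=graspT([*COVER[:2],0],COVER[2])
rows(P+[0,0,.05],Rt,3)
p=cam('top','top2.png');s=cam('scene','scene2.png')
a=p['img'];b=s['img']
o=np.hstack([cv2.resize(a[150:240,270:360],(400,400)),cv2.resize(b[110:220,140:250],(400,400))])[:,:,::-1]
cv2.imwrite('pics/c4.png',o)
E
```

```text
time: 3.0
position: [0.4362, -0.3134, 0.1085]
tool_rot: [0.839, 0.544, 0.002, 0.002]
ft_force: [1.1, -0.4, 0.5]
grip_width: 0.0869
0.06 -0.02 -0.19 -0.15 0.1 0.81 -1; 0 -0 -0 -0 -0 -0 -1; 0 -0 -0 -0 -0 -0 -1
t 3.0 rem before [  1.  -7. -32.] after [-0.1  0.   0.2] ang [ 0. -0. -0.]
```

View pics/c4.png

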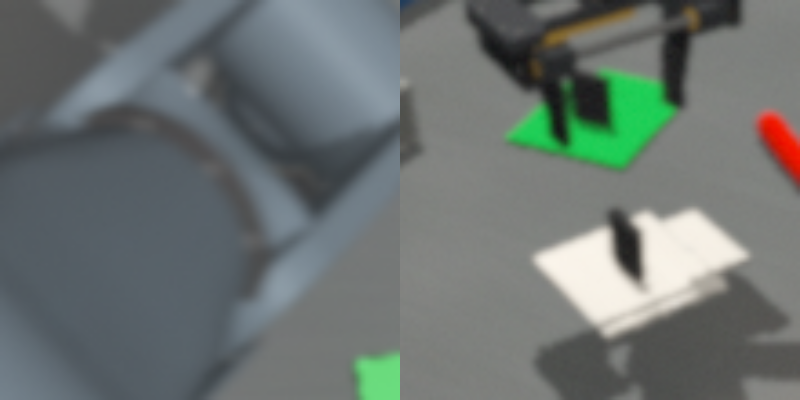

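In the scene crop the open gripper straddles the line above the handle, at about (620,90) in the crop, and the cover is undisturbed. Now I descend.

```bash
python3 -m crank '0.06 0 -0.19 -0.15 0.1 0.8 -1; 0 0 0 0 0 0.4 -1'
python3 - <<'E'
from plan import *
P,Rt=graspT([*COVER[:2],0],COVER[2],h=.043)
rows(P,Rt,3,vs=.6)
s=cam('scene','scene3.png');b=s['img']
cv2.imwrite('pics/c5.png',cv2.resize(b[120:220,140:260],(720,600))[:,:,::-1])
E
```

```text
time: 3.35
position: [0.4388, -0.3251, 0.0601]
tool_rot: [0.836, 0.549, 0.001, 0.002]
ft_force: [-0.3, 0.3, -0.1]
grip_width: 0.0871
0.05 0.01 -0.06 0.06 -0.05 0.6 -1; 0 -0 -0 0.03 -0.03 0.29 -1; 0 -0 -0 0 0 0 -1
t 3.35 rem before [ -1.   5. -36.] after [ 0.1  0.1 -0.2] ang [ 0. -0. -0.]
```

View pics/c5.png

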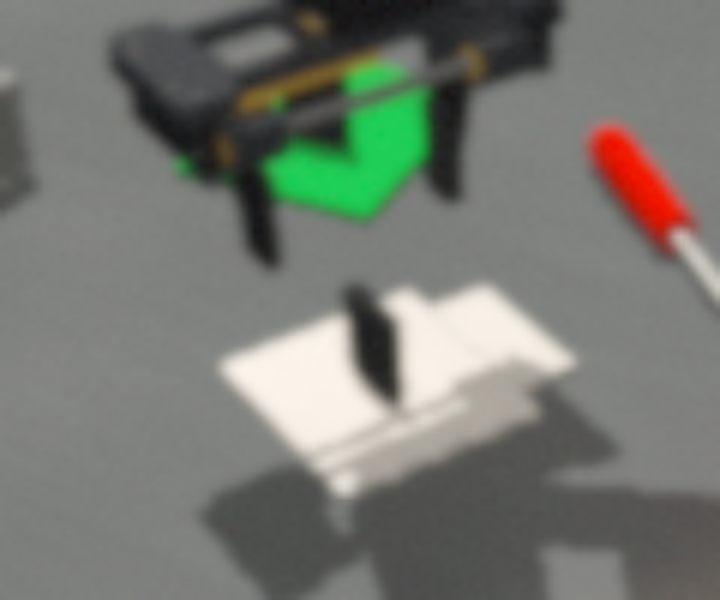

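```bash
python3 - <<'E'
from plan import *
o=robot.get_obs();print(o['position'],o['q'])
s=cam('scene')
r=R.from_euler('z',-.403)
for X in ([*o['position']],[.4375,-.3205,.056],[.4375,-.3205,.006]):
    X=np.array(X); 
    for off in (0,.0435,-.0435):
        print(X,off,((w2pix(s,X+r.apply([off,0,0]))[0]-[140,120])*6).round())
for b in spotter.boxes_of('cover',s): print(b['score'],world(s,b['at']))
E
```

```text
[ 0.43802748 -0.32379816  0.05873369] [-0.84265862  0.60077722  1.74426944  0.00190334  0.79500466 -0.43595375]
[ 0.43802748 -0.32379816  0.05873369] 0 [362. 293.]
[ 0.43802748 -0.32379816  0.05873369] 0.0435 [282. 324.]
[ 0.43802748 -0.32379816  0.05873369] -0.0435 [439. 262.]
[ 0.4375 -0.3205  0.056 ] 0 [368. 299.]
[ 0.4375 -0.3205  0.056 ] 0.0435 [288. 331.]
[ 0.4375 -0.3205  0.056 ] -0.0435 [446. 268.]
[ 0.4375 -0.3205  0.006 ] 0 [375. 382.]
[ 0.4375 -0.3205  0.006 ] 0.0435 [297. 414.]
[ 0.4375 -0.3205  0.006 ] -0.0435 [450. 351.]
0.71 [0.31781409 0.20331339 0.0038567 ]
0.71 [ 0.27534177 -0.45773904  0.00502685]
0.69 [ 0.44120587 -0.30547285  0.00833896]
```

```bash
python3 - <<'E'
from plan import *
s=cam('scene');o=robot.get_obs()
b=cv2.resize(s['img'][80:230,120:280],None,fx=5,fy=5,interpolation=cv2.INTER_CUBIC)[:,:,::-1].copy()
Q=R.from_quat(o['tool_rot']);P=np.array(o['position'])
for i,pt in enumerate([[0,0,0],[0,.0435,0],[0,-.0435,0],[0,.0585,-.0],[0,-.0585,0],[0,.0,-.07],[.0375,.095,-.07],[-.0375,.095,-.07],[.0375,-.095,-.07],[-.0375,-.095,-.07]]):
    u=w2pix(s,P+Q.apply(pt))[0]; x=((u-[120,80]+.5)*5).astype(int)
    cv2.circle(b,tuple(map(int,x)),4,(0,0,255) if i<5 else (255,0,255),-1)
cv2.imwrite('pics/c6.png',b[:600])
E
```

```text
(no output)
```

View pics/c6.png

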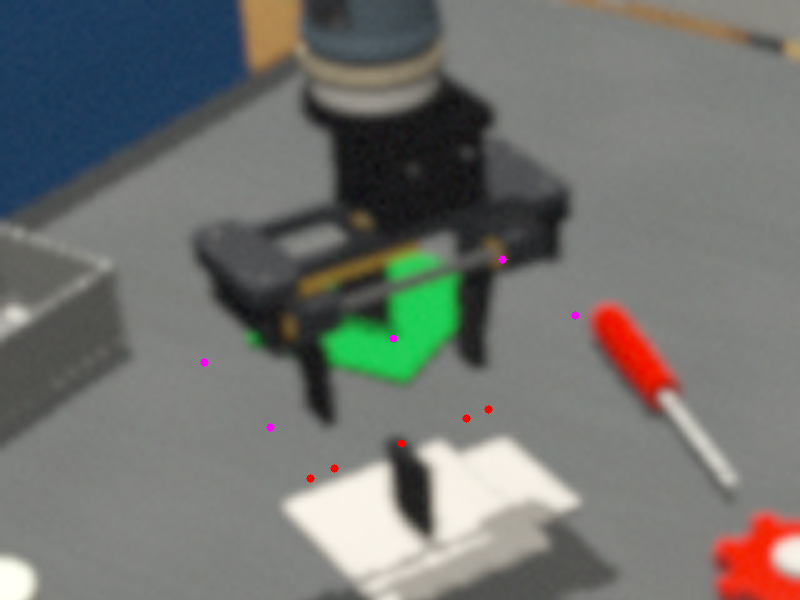

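```bash
python3 - <<'E'
from plan import *
s=cam('scene');p=cam('top','top3.png')
print('base',w2pix(s,[0,0,0]),w2pix(p,[0,0,0]),w2pix(p,[0,0,.2]))
b=p['img'][:,:,::-1].copy()
o=robot.get_obs();Q=R.from_quat(o['tool_rot']);P=np.array(o['position'])
for i,pt in enumerate([[0,0,0],[.0375,.095,-.07],[-.0375,.095,-.07],[.0375,-.095,-.07],[-.0375,-.095,-.07]]):
    cv2.circle(b,tuple(map(int,w2pix(p,P+Q.apply(pt))[0].round())),2,(0,0,255),-1)
cv2.imwrite('pics/c7.png',cv2.resize(b[110:360,150:400],(600,600)))
E
```

```text
base [[356.09749833 147.54257204]] [[210.80440047 337.4730145 ]] [[200.74729621 356.14913028]]
```

View pics/c7.png

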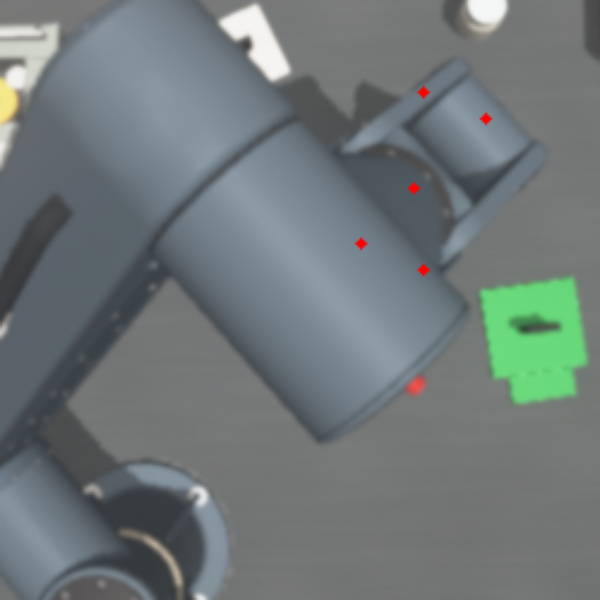

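```bash
python3 -m crank '0 0 0 0 0 0.3 -1; 0 0 0 0 0 0.2 -1;0 0 0 0 0 0 -1'
cat > ov.py <<'E'
from plan import *
def ov(name,x0=120,y0=80,w=160,h=120):
    s=cam('scene');o=robot.get_obs();print(o['position'],o['ft_force'],o['grip_width'])
    b=cv2.resize(s['img'][y0:y0+h,x0:x0+w],None,fx=5,fy=5,interpolation=cv2.INTER_CUBIC)[:,:,::-1].copy()
    Q=R.from_quat(o['tool_rot']);P=np.array(o['position'])
    for i,pt in enumerate([[0,0,0],[0,.0435,0],[0,-.0435,0]]):
        x=((w2pix(s,P+Q.apply(pt))[0]-[x0,y0]+.5)*5).astype(int)
        cv2.circle(b,tuple(map(int,x)),4,(0,0,255),-1)
    cv2.imwrite('pics/'+name,b)
    return s
E
python3 -c "
from ov import *
ov('c8.png',130,100)"
```

```text
time: 4.03
position: [0.4406, -0.3254, 0.0424]
tool_rot: [0.835, 0.55, 0.001, 0.005]
ft_force: [-0.3, 0.3, -0.2]
grip_width: 0.0869
[ 0.44073558 -0.32551185  0.0426042 ] [ 0.21966186  1.04695968 -0.33904951] 0.08724361072067685
```

View pics/c8.png

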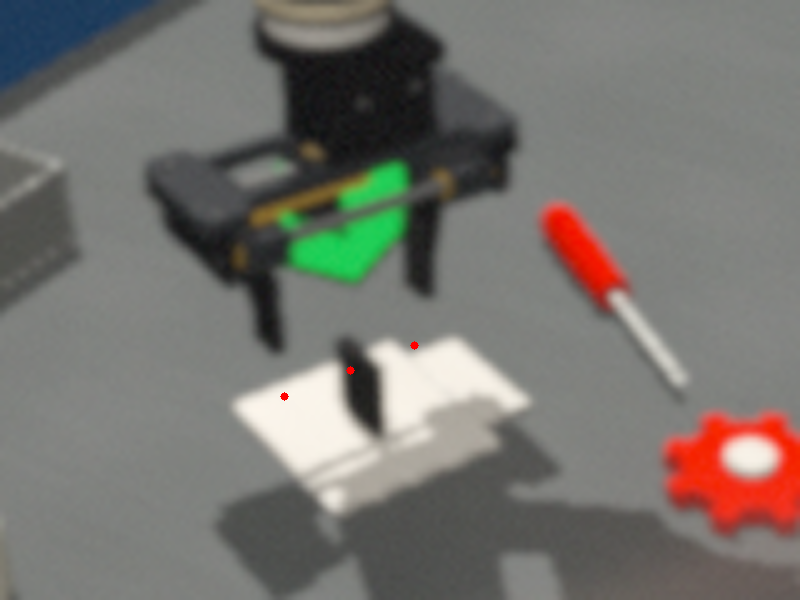

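The gripper is drawn about 10 px above where its reported TCP projects, which matches roughly 35 mm in pure z. I descend in small steps and watch both the force and the picture.

```bash
python3 -m crank '0 -0.1 -0.1 0.1 -0.1 0.3 -1; 0 0 0 0 0 0.15 -1;0 0 0 0 0 0 -1'
python3 -c "
from ov import *
ov('c9.png',130,100)"
```

```text
time: 4.45
position: [0.4394, -0.3214, 0.0246]
tool_rot: [0.833, 0.554, -0.002, 0.009]
ft_force: [-0.3, -0.3, -0.4]
grip_width: 0.0871
[ 0.43945239 -0.32136246  0.02474686] [ 0.73356825  0.12300772 -0.56940193] 0.08692933428079581
```

View pics/c9.png

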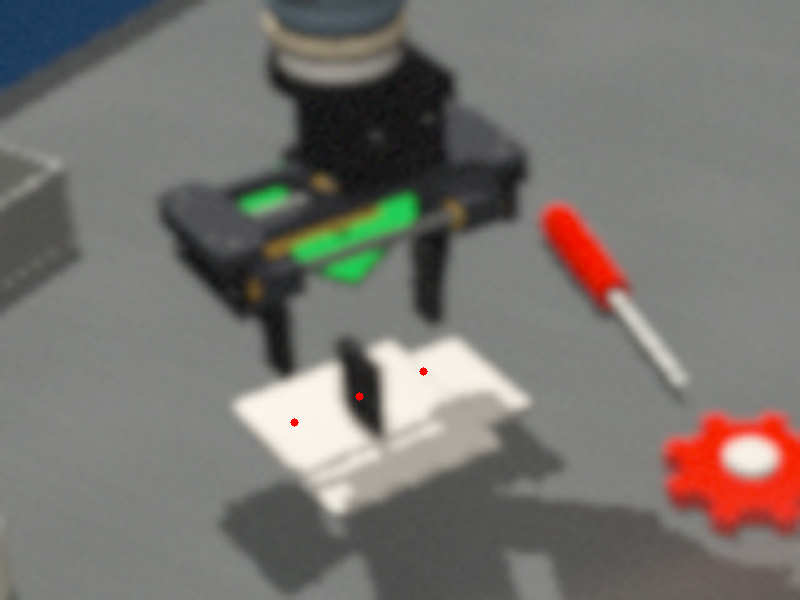

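```bash
python3 -m crank '0 0.15 -0.05 0 0 0.25 -1; 0 0 0 0 0 0.1 -1;0 0 0 0 0 0 -1'
python3 -c "
from ov import *
ov('c10.png',130,100)
P,Rt=graspT([*COVER[:2],0],COVER[2],h=.043)
rows(P,Rt,1)"
```

```text
time: 4.88
position: [0.44, -0.3226, 0.0103]
tool_rot: [0.832, 0.555, 0.004, 0.005]
ft_force: [0.9, -0.4, 0.6]
grip_width: 0.087
[ 0.44009613 -0.32265095  0.01043667] [ 0.87160532 -0.14512454 -0.57295291] 0.0870412552040727
0.16 -0 0.11 0.02 -0.08 -0.35 -1
t 4.92 rem before [-3.  2. 14.] after [ 0.2  0.1 -0.1] ang [-0. -0.  0.]
```

View pics/c10.png

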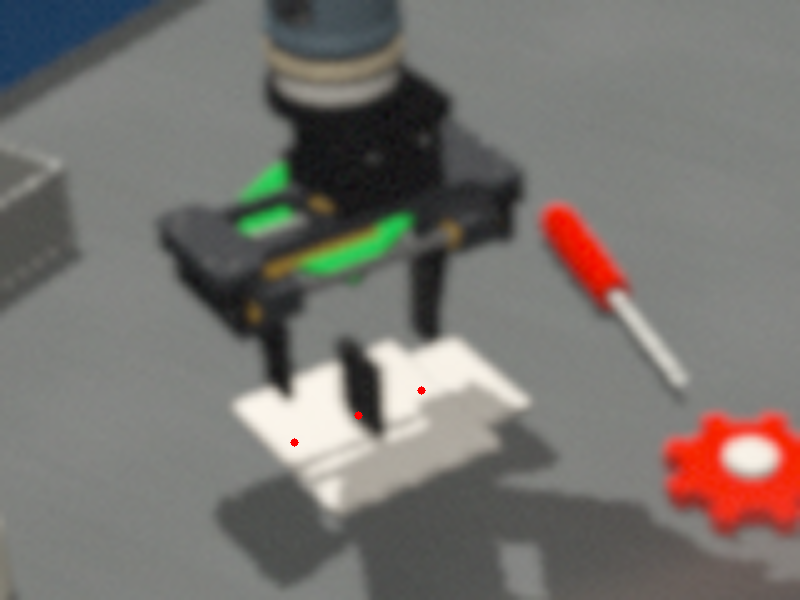

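```bash
python3 -m crank '0.15 0 0.1 0 -0.08 0.05 -1; 0 0 0 0 0 0 0.6;0 0 0 0 0 0 0.6; 0 0 0 0 0 0 0.6' 5
python3 -c "
from ov import *
ov('c11.png',130,100)"
```

```text
time: 5.42
position: [0.4372, -0.3215, 0.0086]
tool_rot: [0.834, 0.551, -0.0, 0.0]
ft_force: [-0.3, -0.0, -0.7]
grip_width: 0.0646
[ 0.43719095 -0.32145901  0.00863192] [-0.35229006 -0.99926576 -0.88197332] 0.06088095326393206
```

View pics/c11.png

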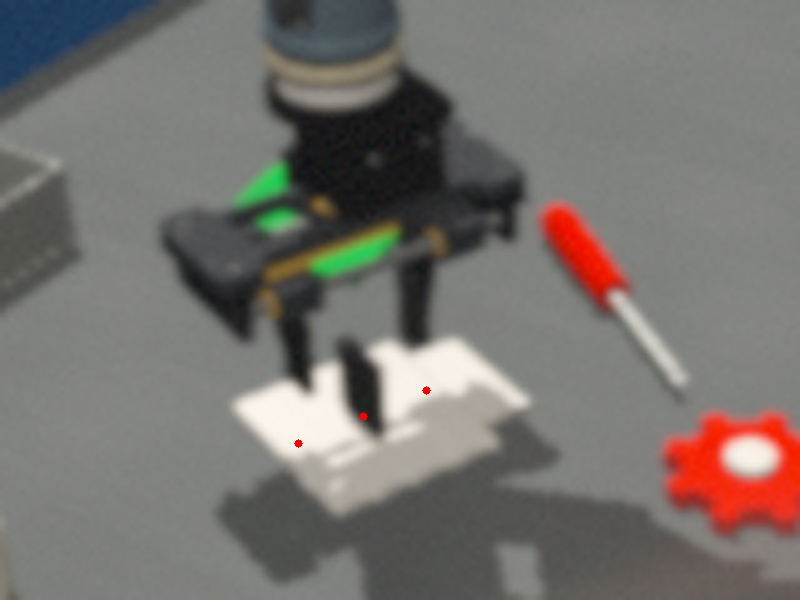

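```bash
python3 -m crank '0 0 0 0 0 0 0.65;0 0 0 0 0 0 0.65; 0 0 0 0 0 0 0.65;0 0 0 0 0 0 0.65'
python3 -c "
from ov import *
ov('c12.png',130,100)"
```

```text
time: 5.98
position: [0.4373, -0.3215, 0.0088]
tool_rot: [0.834, 0.552, 0.0, 0.0]
ft_force: [-0.1, -0.1, -1.1]
grip_width: 0.0211
[ 0.43725207 -0.32148436  0.00875478] [ 0.35781198 -0.00502245  0.45973113] 0.018913681349785345
```

View pics/c12.png

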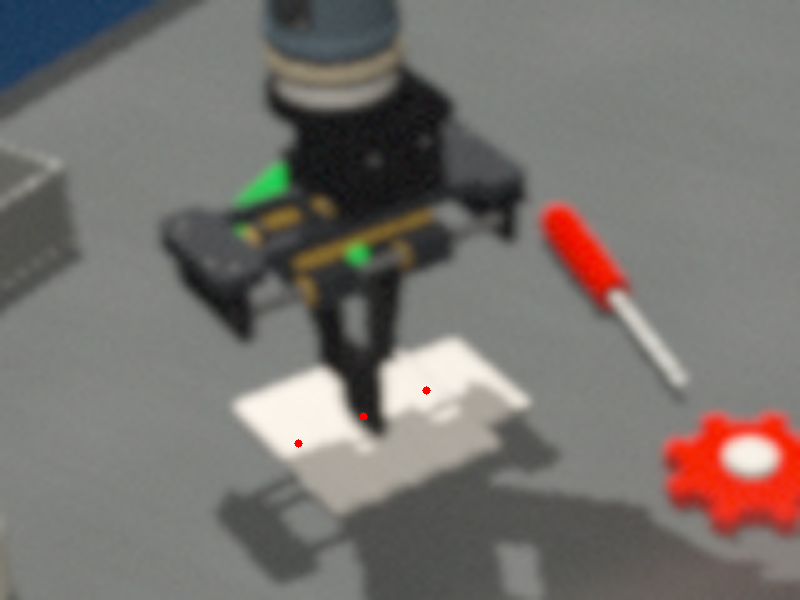

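```bash
python3 -m crank '0 0 0 0 0 0 1;0 0 0 0 0 0 1; 0 0 0 0 0 0 1' 5
```

```text
time: 6.4
position: [0.4368, -0.3212, 0.0087]
tool_rot: [0.834, 0.551, -0.0, -0.0]
ft_force: [0.2, 0.4, 0.8]
grip_width: 0.0097
```

```bash
python3 -c "
from plan import *
s=cam('scene');b=s['img'][140:200,175:235]
b=cv2.resize(b,(600,600),interpolation=cv2.INTER_CUBIC)[:,:,::-1]
b=np.clip((b/255.)**.5*255,0,255).astype(np.uint8)
cv2.imwrite('pics/c13.png',b)"
```

```text
(no output)
```

View pics/c13.png

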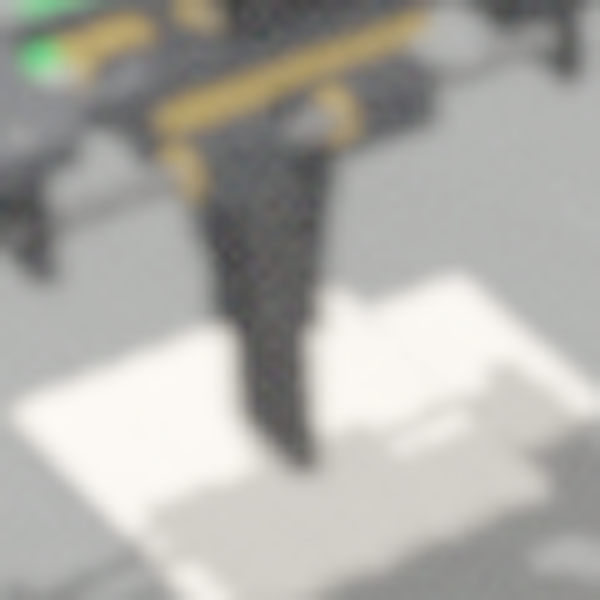

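The fingers end near y=325 in this crop and only the handle continues below to y=465. So the fingertips are well above the reported z and hold just the handle's top. I open slightly and go lower.

```bash
python3 -m crank '0 0 0 0 0 0 0.5;0 0 0 0 0 0 0.5; 0 0 0 0 0 0.15 0.5;0 0 0 0 0 0.15 0.5; 0 0 0 0 0 0.1 0.5'
```

```text
time: 7.08
position: [0.4374, -0.3217, -0.0082]
tool_rot: [0.834, 0.551, 0.0, 0.0]
ft_force: [-0.1, -0.3, 0.4]
grip_width: 0.0217
```

```bash
python3 -m crank '0 0 0 0 0 0 1;0 0 0 0 0 0 1; 0 0 0 0 0 0 1;0 0 0 0 0 0 1' 45; python3 -m crank '0 0 0 0 0 -0.5 1;0 0 0 0 0 -0.5 1; 0 0 0 0 0 -0.5 1;0 0 0 0 0 0 1' 45
python3 -c "
from ov import *
ov('c14.png',130,90)"
```

```text
time: 7.58
position: [0.4371, -0.3213, -0.0088]
tool_rot: [0.834, 0.551, -0.0, -0.0]
ft_force: [-0.6, -0.5, -0.8]
grip_width: 0.0097
time: 8.07
position: [0.4357, -0.3197, 0.0508]
tool_rot: [0.834, 0.551, -0.0, -0.003]
ft_force: [1.3, 0.1, -3.7]
grip_width: 0.0099
[ 0.43498895 -0.31899109  0.04993707] [ 0.3861475  -0.47068194 -4.21544112] 0.010049159424836078
```

View pics/c14.png

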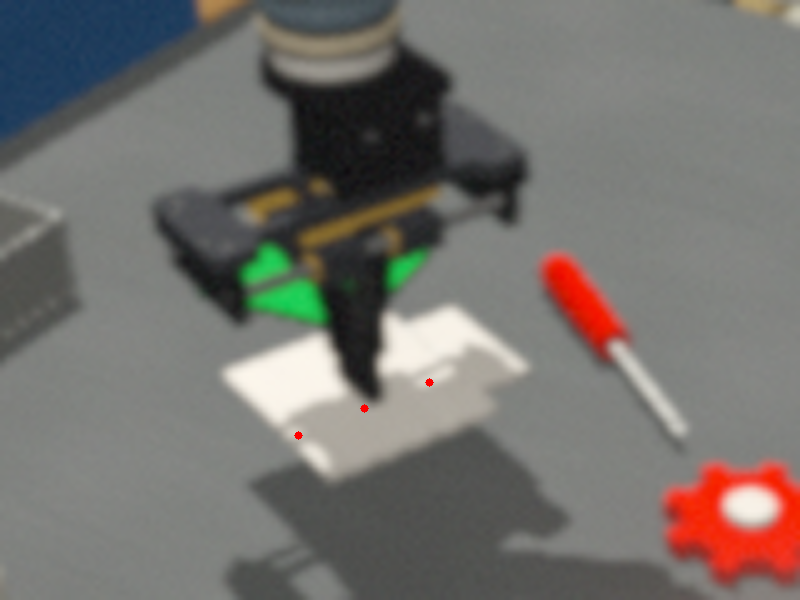

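```bash
cat >> plan.py <<'E'
HE=0.0099
def goal(tx,ty,tz,tilt,yaw=None,h=HE):
    return tipT(boxw(tx,ty,tz),BOX[2] if yaw is None else yaw,np.radians(tilt),h=h)
E
python3 -c "
from plan import *
P,Rt=goal(-.03,0,.16,16); print(P)
rows(P,Rt,10,grip=1)"
```

```text
[0.59927717 0.19528989 0.17607262]
-0.69 0.13 -1 1 -0.1 -0.23 1; -0.69 0.13 -1 1 0.01 -0.22 1; -0.7 0.13 -1 1 0.11 -0.21 1; -0.69 0.13 -1 1 0.21 -0.19 1; -0.45 0.08 -0.65 1 0.31 -0.16 1; -0 -0 0 1 0.38 -0.15 1; -0 -0 0 1 0.38 -0.15 1; -0 -0 0 1 0.38 -0.15 1; -0 -0 0 1 0.38 -0.14 1; -0 -0 0 1 0.38 -0.15 1
t 8.12 rem before [164. 514. 126.] after [ 38.8 121.8  29.5] ang [-0. -0.  0.]
```

```bash
python3 -m crank '-0.6 0.1 -1 0.8 -0.1 -0.7 1; -0.6 0.1 -1 0.9 0 -0.7 1; -0.7 0.1 -1 1 0.1 -0.7 1; -0.7 0.1 -1 1 0.2 -0.5 1; -0.45 0.08 -0.65 1 0.3 -0.3 1' 45
python3 -c "
from plan import *
P,Rt=goal(-.03,0,.16,16); print(robot.get_obs()['position'])
rows(P,Rt,5,grip=1)"
```

```text
time: 8.75
position: [0.4819, -0.1323, 0.1671]
tool_rot: [0.697, 0.705, 0.093, 0.091]
ft_force: [0.7, -0.4, -2.7]
grip_width: 0.0099
[ 0.48189105 -0.13231204  0.16711823]
-0.22 -0.04 0.08 1 0.37 0.07 1; -0 0 -0 1 0.36 0.07 1; -0 0 -0 1 0.36 0.07 1; -0 0 -0 1 0.36 0.08 1; -0 0 -0 1 0.35 0.07 1
t 8.75 rem before [117. 328.   9.] after [ 45.5 127.1   3.2] ang [-0.  0. -0.]
```

```bash
python3 -m crank '-0.2 0 0.1 1 0.35 0 1; 0 0 0 1 0.35 0 1; 0 0 0 1 0.35 0 1; 0 0 0 1 0.35 0.05 1; 0 0 0 1 0.35 0.05 1' 45
python3 -c "
from plan import *
P,Rt=goal(-.03,0,.15,16); print(robot.get_obs()['position'])
rows(P,Rt,5,grip=1)"
```

```text
time: 9.38
position: [0.5429, 0.0757, 0.1769]
tool_rot: [0.701, 0.702, 0.095, 0.09]
ft_force: [0.6, -0.4, -2.8]
grip_width: 0.0097
[0.54287416 0.07566921 0.17693371]
-0.2 -0.07 -0.05 1 0.43 0.22 1; -0 0 -0 1 0.44 0.22 1; -0 0 -0 0.98 0.42 0.21 1; -0 0 -0 0 0 0 1; -0 0 -0 0 0 0 1
t 9.38 rem before [ 56. 120. -11.] after [ 0.2  0.2 -0. ] ang [-0.  0. -0.]
```

```bash
python3 -m crank '-0.2 0 0 1 0.43 0.15 1; 0 0 0 1 0.44 0.15 1; 0 0 0 1 0.42 0.1 1; 0 0 0 0 0 0 1' 45
cat > fitc.py <<'E'
from plan import *
from scipy.optimize import least_squares
C=np.array([[55,60,6],[55,-60,6],[-55,-60,6],[-55,60,6],[-89,40,6],[-89,-40,6],[5,20,56],[5,-20,56],[-5,20,56],[-5,-20,56],[55,60,0],[55,-60,0],[-89,40,0],[-89,-40,0]])/1e3
def pred():
    o=robot.get_obs();Q=R.from_quat(o['tool_rot']);P=np.array(o['position'])
    Rc=Q*R.from_matrix(np.array([[0,1,0],[1,0,0],[0,0,-1]]))
    return P+Q.apply([0,0,HZ])-Rc.apply([0,0,HE]),Rc
def show(name,cx='scene',x0=330,y0=190,w=160,h=120):
    s=cam(cx); O,Rc=pred()
    b=cv2.resize(s['img'][y0:y0+h,x0:x0+w],None,fx=5,fy=5,interpolation=cv2.INTER_CUBIC)[:,:,::-1].copy()
    for i,X in enumerate(Rc.apply(C[:10])+O):
        u=w2pix(s,X)[0];cv2.circle(b,tuple(int(v) for v in ((u-[x0,y0]+.5)*5)),4,(0,0,255) if i<6 else (255,0,255),1)
    for X in [(-.08,-.07,.096),(-.08,.07,.096),(-.052,.07,.096),(-.052,-.07,.096),(-.052,-.07,.092),(-.052,.07,.092),(.08,-.06,.092),(.08,.06,.092)]:
        u=w2pix(s,boxw(*X))[0];cv2.circle(b,tuple(int(v) for v in ((u-[x0,y0]+.5)*5)),3,(0,200,0),-1)
    cv2.imwrite('pics/'+name,b)
    bi=R.from_euler('z',-BOX[2]);print('tip in box',bi.apply(O+Rc.apply([-.089,0,0])-[BOX[0],BOX[1],0]).round(4),'zaxis',Rc.apply([0,0,1]).round(3),'xaxis',Rc.apply([1,0,0]).round(3))
    return s
E
python3 -c "
from fitc import *
show('d1.png');show('d1t.png','top',80,100)"
```

```text
time: 9.88
position: [0.5923, 0.2024, 0.1682]
tool_rot: [0.699, 0.703, 0.095, 0.091]
ft_force: [-0.9, -0.5, -3.0]
grip_width: 0.0093
tip in box [-0.0389  0.0057  0.153 ] zaxis [-0.258 -0.006  0.966] xaxis [0.966 0.004 0.258]
tip in box [-0.0394  0.0046  0.1531] zaxis [-0.257 -0.005  0.966] xaxis [0.966 0.003 0.258]
```

View pics/d1.png

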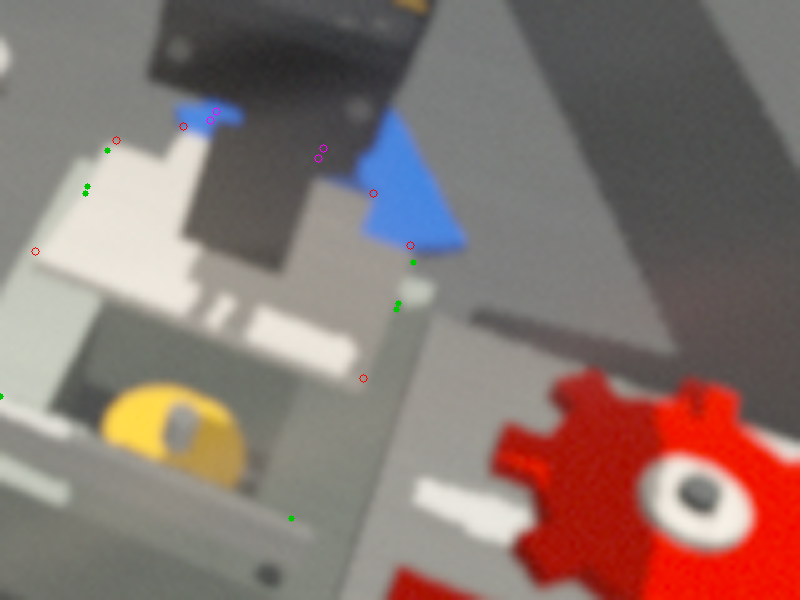

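View pics/d1t.png

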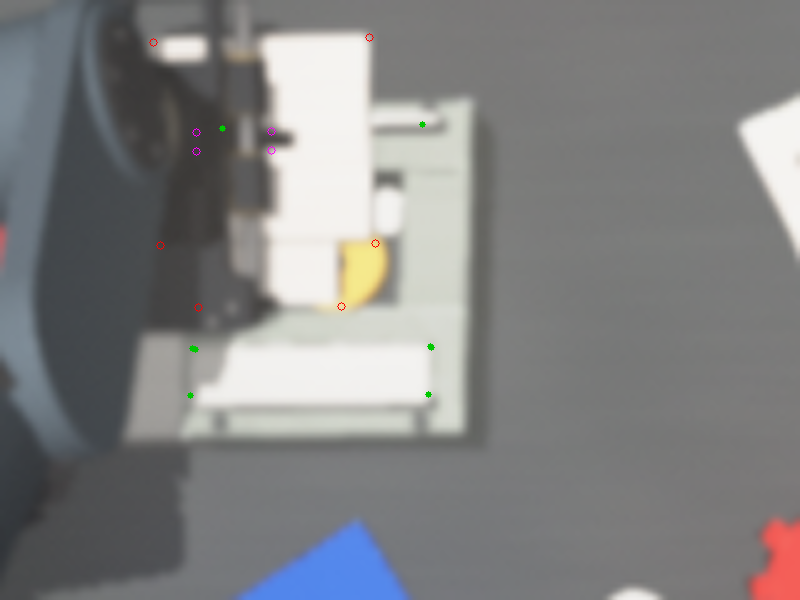

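The overlay agrees to about 1 px in the top view, with the tongue at (300,305). In the scene view the far edge is about 2 px low. I lower the cover with the tip short of the lip.

```bash
python3 -c "
from plan import *
P,Rt=goal(-.038,-.001,.09,16.5)
rows(P,Rt,5,grip=1,vs=.5)"
```

```text
-0.32 -0.04 -0.02 -0.05 -0.12 0.5 1; 0 -0 -0 -0.05 -0.14 0.5 1; 0 -0 -0 -0.04 -0.13 0.46 1; 0 -0 -0 0 -0 0 1; 0 -0 -0 0 -0 0 1
t 9.97 rem before [  1.  -5. -61.] after [-0.1  0.  -0.2] ang [ 0. -0. -0.]
```

```bash
python3 -m crank '-0.32 0 0 -0.05 -0.12 0.5 1; 0 0 0 -0.05 -0.14 0.5 1; 0 0 0 -0.05 -0.13 0.45 1; 0 0 0 0 0 0 1; 0 0 0 0 0 0 1' 45
python3 -c "
from fitc import *
show('d2.png');show('d2t.png','top',80,100)
P,Rt=goal(-.04,0,.077,16.5)
rows(P,Rt,5,grip=1,vs=.5)"
```

```text
time: 10.6
position: [0.586, 0.1872, 0.1032]
tool_rot: [0.701, 0.699, 0.099, 0.098]
ft_force: [-0.1, -0.1, -2.8]
grip_width: 0.0094
tip in box [-0.0436 -0.0073  0.0872] zaxis [-0.275 -0.     0.961] xaxis [ 0.961 -0.003  0.275]
tip in box [-0.0433 -0.007   0.0874] zaxis [-0.276 -0.001  0.961] xaxis [ 0.961 -0.002  0.276]
-0.1 0.01 -0.08 0.19 0.01 0.25 1; 0 -0 -0 0 -0 0 1; 0 -0 -0 0 -0 0 1; 0 -0 -0 0 -0 0 1; 0 -0 -0 0 -0 0 1
t 10.7 rem before [  3.   8. -10.] after [-0.1  0.1 -0.2] ang [ 0. -0. -0.]
```

View pics/d2.png

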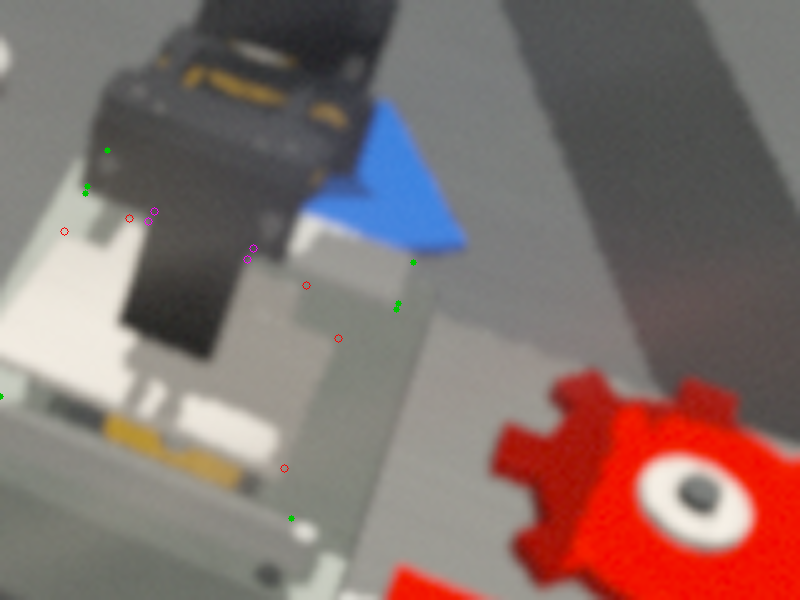

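View pics/d2t.png

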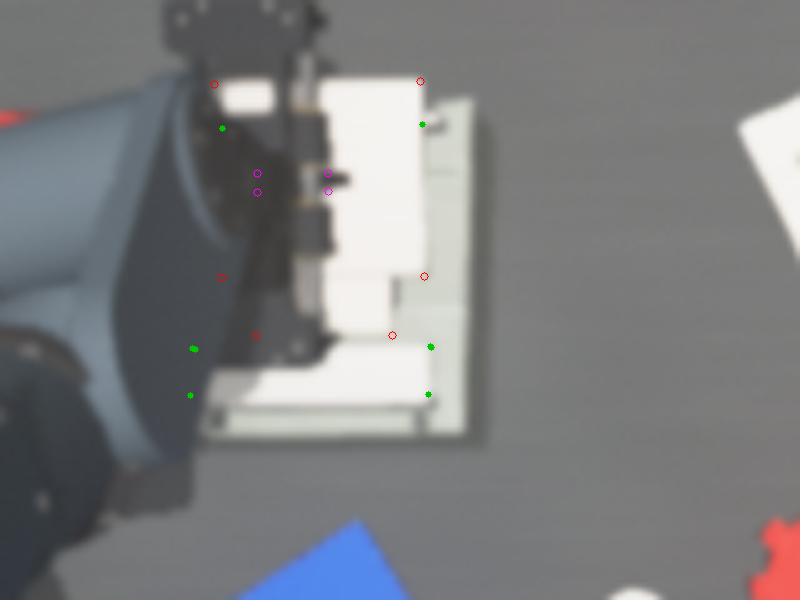

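```bash
python3 -m crank '0.2 0 0 0.19 0 0.15 1; 0.3 0 0 0 0 0.1 1; 0 0 0 0 0 0 1' 45
python3 -c "
from fitc import *
show('d3t.png','top',80,100)
P,Rt=goal(-.066,0,.0755,13)
rows(P,Rt,5,grip=1,vs=.2)"
```

```text
time: 11.08
position: [0.5908, 0.1963, 0.0952]
tool_rot: [0.703, 0.701, 0.084, 0.083]
ft_force: [-0.4, -0.2, -3.7]
grip_width: 0.0098
tip in box [-0.0395  0.0016  0.0828] zaxis [-0.235 -0.002  0.972] xaxis [ 0.972 -0.002  0.235]
0.12 -0.01 -0.08 -0.01 -0.2 0.01 1; -0 0 0 -0.01 -0.2 0.02 1; -0 0 0 -0 -0.2 0.01 1; -0 0 0 -0.01 -0.09 0.01 1; -0 0 0 0 0 -0 1
t 11.12 rem before [-26.  -1.  -8.] after [0.1 0.1 0. ] ang [-0.  0.  0.]
```

```bash
python3 -m crank '0 0 0 0 -0.04 0.15 1; 0 0 0 0 0 0 1' 45
python3 -c "
from fitc import *
show('d3.png');show('d3t.png','top',80,100)
P,Rt=goal(-.066,0,.0755,13)
rows(P,Rt,5,grip=1,vs=.2)"
```

```text
time: 11.38
position: [0.5897, 0.1963, 0.0883]
tool_rot: [0.703, 0.702, 0.084, 0.083]
ft_force: [-0.6, -0.1, -3.4]
grip_width: 0.0093
tip in box [-0.0399  0.0017  0.0763] zaxis [-0.235 -0.002  0.972] xaxis [ 0.972 -0.002  0.235]
tip in box [-0.0396  0.0017  0.0765] zaxis [-0.235 -0.002  0.972] xaxis [ 0.972 -0.002  0.235]
0.12 -0.01 -0.08 -0.01 -0.2 -0.03 1; 0 0 0 -0.01 -0.2 -0.03 1; 0 0 0 -0.01 -0.2 -0.03 1; 0 0 0 0 -0.05 -0.01 1; 0 0 0 0 -0 -0 1
t 11.47 rem before [-26.  -1.  -2.] after [-0.1  0.   0.1] ang [0. 0. 0.]
```

View pics/d3t.png

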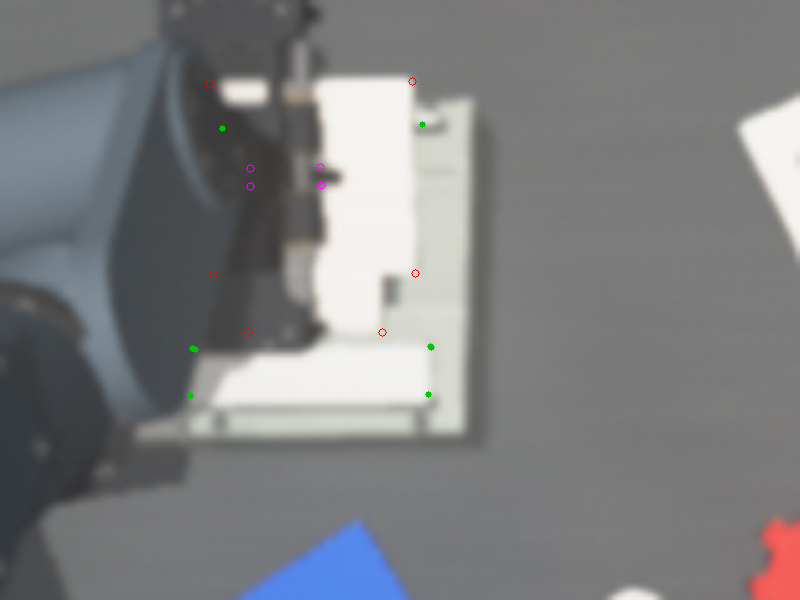

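View pics/d3.png

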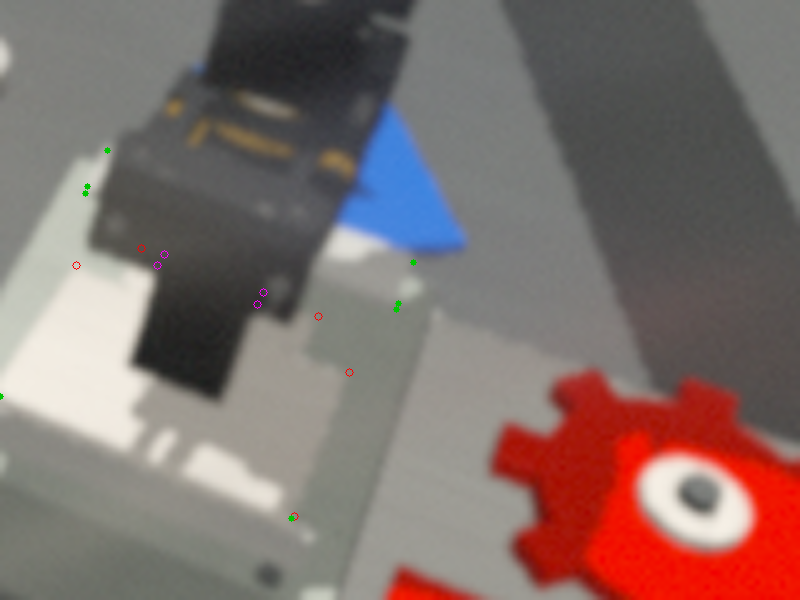

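The tongue edge sits at (350,333) in the top crop, about 10 px clear of the lip's edge at y≈343, and square to it. I slide it in.

```bash
python3 -m crank '0 0 0 -0.02 -0.2 -0.04 1; 0 0 0 -0.01 -0.2 -0.03 1; 0 0 0 0 -0.2 -0.03 1; 0 0 0 0 -0.1 0 1; 0 0 0 0 0 0 1' 45
python3 -c "
from fitc import *
show('d4.png');show('d4t.png','top',80,100)"
```

```text
time: 12.1
position: [0.5591, 0.1951, 0.0863]
tool_rot: [0.703, 0.702, 0.084, 0.083]
ft_force: [-0.0, -0.1, -2.9]
grip_width: 0.01
tip in box [-0.0705  0.0006  0.074 ] zaxis [-0.235 -0.002  0.972] xaxis [ 0.972 -0.002  0.235]
tip in box [-0.0701  0.0006  0.074 ] zaxis [-0.235 -0.002  0.972] xaxis [ 0.972 -0.002  0.235]
```

View pics/d4t.png

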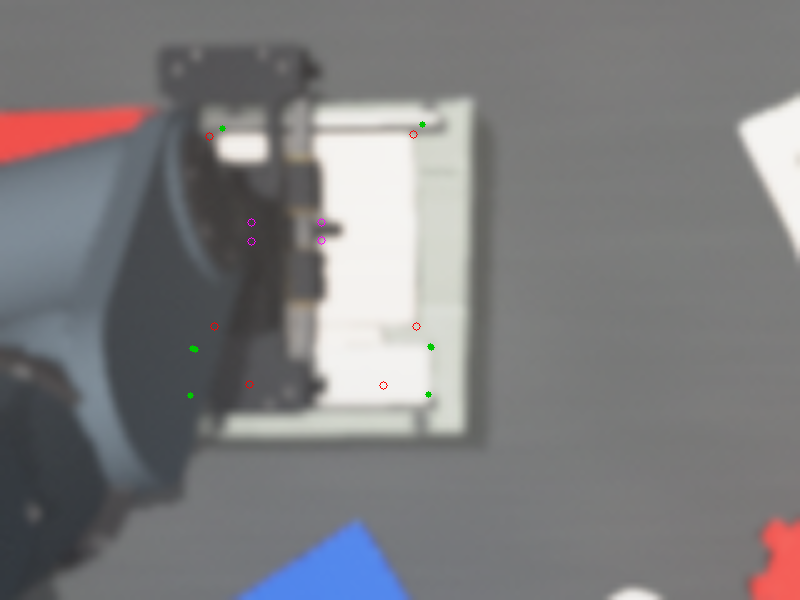

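View pics/d4.png

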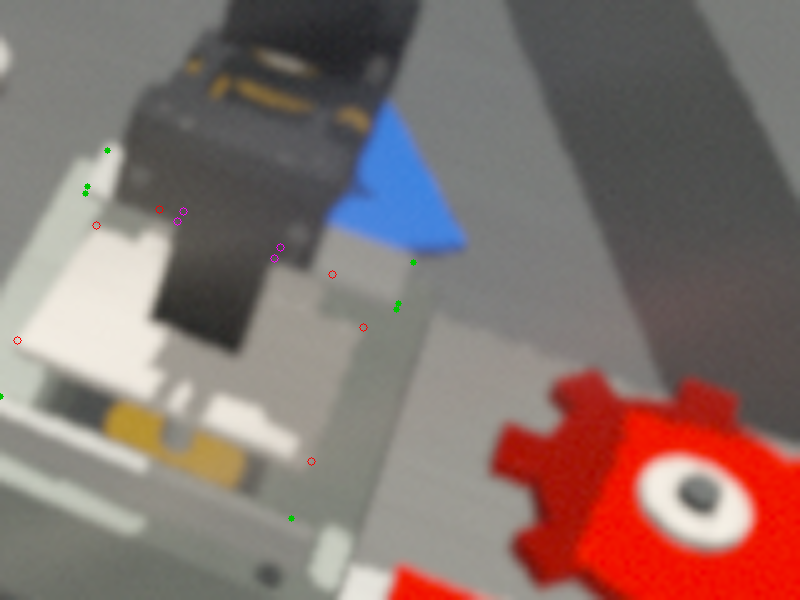

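```bash
python3 -c "
from fitc import *
o=robot.get_obs();P0=np.array(o['position']);Q0=R.from_quat(o['tool_rot'])
# planned per-row path
P,Q=P0,Q0
for t,z in zip([11,8.5,6,4,2.5],[.074,.074,.074,.074,.074]):
    Pt,Rt=goal(-.071,0,z,t); d=(Q.inv().apply(Pt-P)/.04).round(2);w=(np.degrees((Q.inv()*Rt).as_rotvec())/5).round(2)
    print(*w,*d,1,end='; ');P=Pt;Q=Rt
"
```

```text
0.52 -0.01 -0.08 -0.0 -0.04 0.1 1; 0.5 0.0 0.0 0.0 -0.01 0.1 1; 0.5 -0.0 0.0 -0.0 -0.01 0.1 1; 0.4 -0.0 -0.0 -0.0 -0.01 0.08 1; 0.3 0.0 -0.0 0.0 -0.01 0.06 1;
```

```bash
python3 -m crank '0.5 0 -0.08 0 -0.04 0.1 1; 0.5 0 0 0 -0.01 0.1 1; 0.5 0 0 0 -0.01 0.1 1; 0.4 0 0 0 -0.01 0.08 1; 0 0 0 0 0 0 1' 45
python3 -c "
from fitc import *
show('d5.png')
P,Rt=goal(-.071,0,.0725,1)
rows(P,Rt,3,grip=1,vs=.1)"
```

```text
time: 12.82
position: [0.5633, 0.1954, 0.0712]
tool_rot: [0.705, 0.709, 0.026, 0.025]
ft_force: [-0.2, 0.2, -4.6]
grip_width: 0.0098
tip in box [-0.068   0.0002  0.0735] zaxis [-0.073 -0.002  0.997] xaxis [0.997 0.006 0.073]
0.63 -0.02 0.01 -0.01 -0.06 0.1 1; 0 0 -0 0 -0.03 0.04 1; 0 0 -0 0 0 0 1
t 12.88 rem before [-3. -0. -6.] after [ 0.   0.1 -0.2] ang [ 0.  0. -0.]
```

View pics/d5.png

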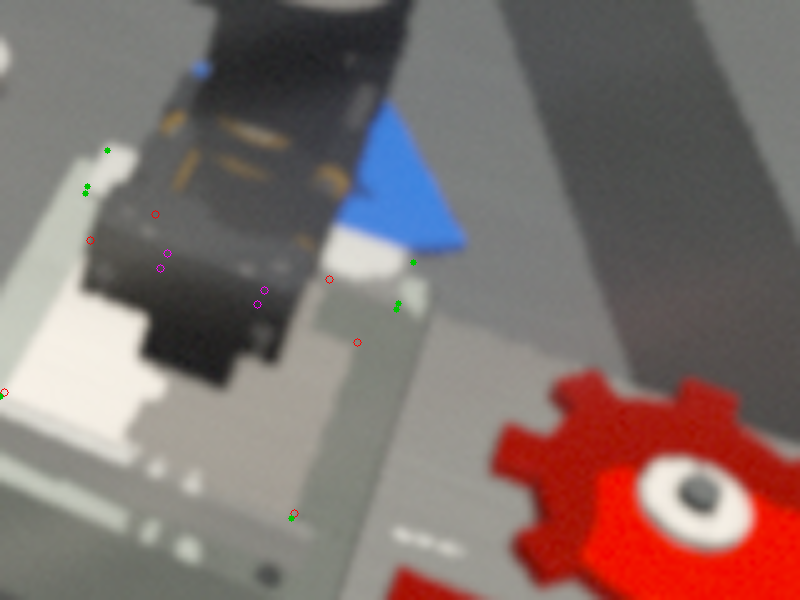

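```bash
python3 -m crank '0 0 0 0 -0.1 0 1; 0.3 0 0 0 -0.05 0.05 1; 0.3 0 0 0 -0.01 0.05 1; 0 0 0 0 0 0 1' 45
python3 -c "
from fitc import *
show('d6t.png','top',80,100)
P,Rt=goal(-.072,0,.0715,0)
rows(P,Rt,3,grip=1,vs=.1)"
```

```text
time: 13.38
position: [0.5555, 0.1955, 0.0668]
tool_rot: [0.705, 0.709, 0.007, 0.006]
ft_force: [-0.6, 0.3, -2.7]
grip_width: 0.0096
tip in box [-0.0752  0.0003  0.0741] zaxis [-0.018 -0.001  1.   ] xaxis [1.    0.006 0.018]
0.2 -0.01 0.02 -0.01 0.07 0.1 1; 0 -0 -0 -0 0.01 0 1; 0 -0 -0 -0 -0 0 1
t 13.43 rem before [ 3. -0. -4.] after [-0.2 -0.1 -0.2] ang [ 0. -0. -0.]
```

View pics/d6t.png

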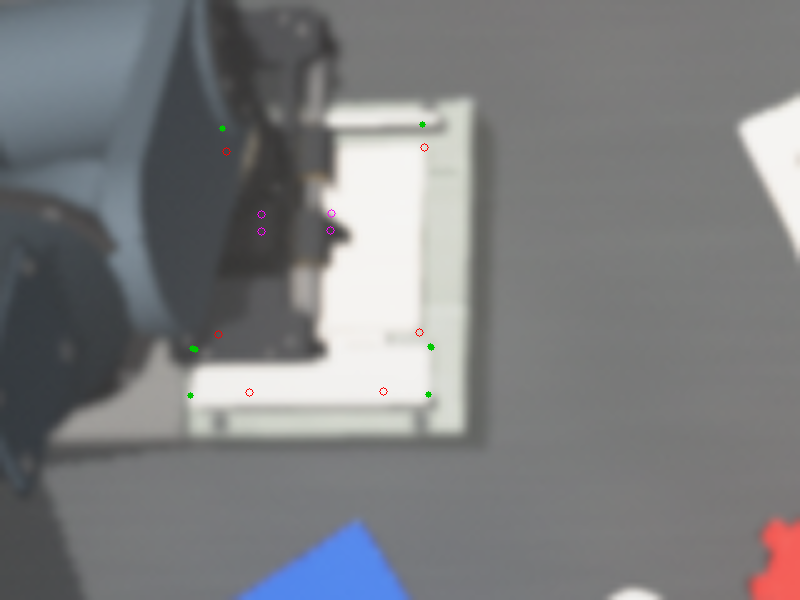

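```bash
python3 -m crank '0.2 0 0 0 0.07 0.05 1; 0 0 0 0 0 0.03 1; 0 0 0 0 0 0 1' 45
python3 -c "
from fitc import *
show('d7.png');o=robot.get_obs();print(o['ft_force'],o['moment'])
P,Rt=goal(-.072,0,.0705,0)
rows(P,Rt,2,grip=1,vs=.1)"
```

```text
time: 13.8
position: [0.5584, 0.1955, 0.0634]
tool_rot: [0.705, 0.709, 0.0, -0.001]
ft_force: [-0.4, -0.2, -4.0]
grip_width: 0.0095
tip in box [-0.0717  0.0003  0.0723] zaxis [ 0.    -0.001  1.   ] xaxis [ 1.     0.006 -0.   ]
[-0.1817121  -0.58980537 -4.8521962 ] [-0.07678513 -0.03318174  0.01618028]
-0 -0.02 0.02 -0.01 -0.01 0.04 1; -0 0 -0 -0 0 0 1
t 13.85 rem before [-0. -0. -2.] after [ 0.1 -0.  -0.2] ang [-0.  0. -0.]
```

Still carrying weight (about −4 N), so I lower in 1 mm steps until the load transfers.

```bash
python3 -m crank '0 0 0 0 0 0.04 1; 0 0 0 0 0 0 1' 45;python3 -m crank '0 0 0 0 0 0.03 1; 0 0 0 0 0 0 1' 45;python3 -m crank '0 0 0 0 0 0.03 1; 0 0 0 0 0 0 1' 45
```

```text
time: 14.1
position: [0.5584, 0.1955, 0.0618]
tool_rot: [0.705, 0.709, 0.0, -0.001]
ft_force: [0.0, -0.1, -3.6]
grip_width: 0.0094
time: 14.35
position: [0.5585, 0.1956, 0.0613]
tool_rot: [0.705, 0.709, 0.001, -0.0]
ft_force: [0.7, -0.6, -3.6]
grip_width: 0.01
time: 14.6
position: [0.5586, 0.1956, 0.0613]
tool_rot: [0.705, 0.709, 0.001, -0.0]
ft_force: [0.1, -0.3, -4.3]
grip_width: 0.0097
```

```bash
python3 -m crank '0 0 0 0 0 0.07 1; 0 0 0 0 0 0 1' 45;python3 -c "
from fitc import *
show('d8.png');show('d8t.png','top',80,100)"
```

```text
time: 14.85
position: [0.5589, 0.1957, 0.0616]
tool_rot: [0.705, 0.71, 0.001, 0.0]
ft_force: [-0.3, -0.5, -3.4]
grip_width: 0.0099
tip in box [-0.0712  0.0005  0.0701] zaxis [-0.002 -0.001  1.   ] xaxis [1.    0.007 0.002]
tip in box [-0.0712  0.0005  0.0698] zaxis [-0.002 -0.001  1.   ] xaxis [1.    0.007 0.002]
```

View pics/d8.png

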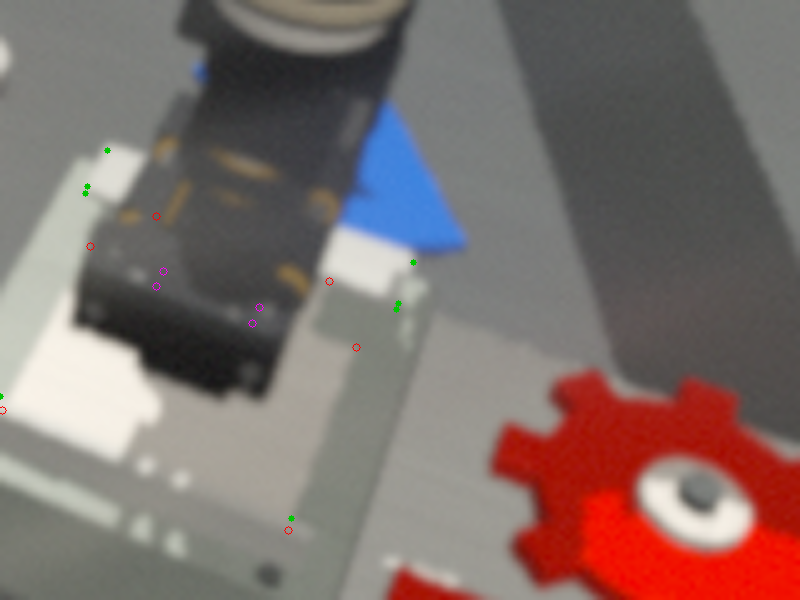

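```bash
python3 -m crank '0 0 0 0 0 0.07 1; 0 0 0 0 0 0.05 1' 45; python3 -m crank '0 0 0 0 0 0.05 1' 45; python3 -c "
from fitc import *
o=robot.get_obs();print(o['position'],o['ft_force'],o['moment'])"
```

```text
time: 15.2
position: [0.5591, 0.1958, 0.0611]
tool_rot: [0.704, 0.71, 0.001, 0.0]
ft_force: [-4.4, -1.0, 9.9]
grip_width: 0.0099
time: 15.32
position: [0.5592, 0.1958, 0.0611]
tool_rot: [0.704, 0.71, 0.001, 0.001]
ft_force: [-4.8, -1.3, 12.8]
grip_width: 0.0098
[0.55915164 0.19579241 0.06111475] [-4.81038797 -1.28579143 12.82235054] [-0.29493834  0.8596221  -0.0068364 ]
```

Contact is confirmed at about +13 N. I release and retreat.

```bash
python3 -m crank '0 0 0 0 0 -0.02 1; 0 0 0 0 0 0 0.6; 0 0 0 0 0 0 0.4; 0 0 0 0 0 0 0.4; 0 0 0 0 0 0 0.4' 20; python3 -m crank '0 0 0 0 0 0 0.4; 0 0 0 0 0 -0.2 0.4;0 0 0 0 0 -0.5 0.4;0 0 0 0 0 -0.8 0.4;0 0 0 0 0 -1 0.4'; python3 -m crank '0 0 0 0 0 -1 0.4;0 0 0 -1 0 -1 0.4;0 0 0 -1 0 -1 0.4; 0 0 0 -1 0 -0.5 0.4; 0 0 0 -1 0 0 0.4';  python3 -m crank '0 0 0 -1 0 0 0.4;0 0 0 -1 0 0 0.4;0 0 0 -1 0 0 0.4; 0 0 0 -1 0 0 0.4; 0 0 0 0 0 0 0.4'
python3 -c "
from fitc import *
s=cam('scene','e1.png');t=cam('top','e1t.png')
o=np.hstack([cv2.resize(t['img'][110:200,100:190],(400,400),interpolation=2),cv2.resize(s['img'][210:340,300:430],(400,400),interpolation=2)])
cv2.imwrite('pics/e2.png',o[:,:,::-1])
for n,p in (('s',s),('t',t)):
  for k in ('plain_cover','cover'):
    for b in spotter.boxes_of(k,p): print(n,k,b['score'],world(p,b['at']).round(3))"
```

```text
time: 15.95
position: [0.56, 0.1958, 0.0611]
tool_rot: [0.704, 0.71, 0.002, 0.001]
ft_force: [1.0, 0.3, -0.3]
grip_width: 0.0257
time: 16.58
position: [0.5572, 0.1953, 0.1614]
tool_rot: [0.705, 0.71, -0.001, -0.002]
ft_force: [0.4, -0.3, 0.3]
grip_width: 0.026
time: 17.2
position: [0.5608, 0.0339, 0.3137]
tool_rot: [0.702, 0.712, 0.003, 0.004]
ft_force: [0.4, -0.4, -0.8]
grip_width: 0.026
time: 17.82
position: [0.5622, -0.1338, 0.3182]
tool_rot: [0.704, 0.711, 0.005, 0.007]
ft_force: [0.4, 1.0, -0.3]
grip_width: 0.0262
s plain_cover 0.65 [ 0.631 -0.104  0.003]
s cover 0.94 [0.566 0.202 0.078]
s cover 0.84 [ 0.275 -0.472  0.001]
s cover 0.62 [0.317 0.204 0.005]
t cover 0.81 [ 0.26  -0.486  0.007]
t cover 0.61 [0.568 0.212 0.072]
```

View pics/e2.png

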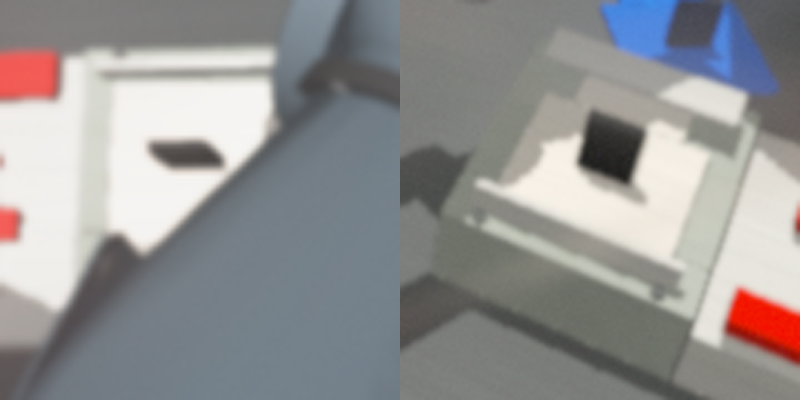

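```bash
python3 -c "
from fitc import *
s=cam('scene');t=cam('top')
Rb=R.from_euler('z',BOX[2])
ims=[]
for p,x0,y0 in ((s,330,205),(t,105,110)):
    b=cv2.resize(p['img'][y0:y0+80,x0:x0+80],None,fx=5,fy=5,interpolation=2)[:,:,::-1].copy()
    for X in C[:10]:
        u=w2pix(p,boxw(*(X+[.018,0,.07])))[0];cv2.circle(b,tuple(int(v) for v in ((u-[x0,y0]+.5)*5)),4,(0,0,255),1)
    ims.append(b)
cv2.imwrite('pics/e3.png',np.hstack(ims))"
```

```text
(no output)
```

View pics/e3.png

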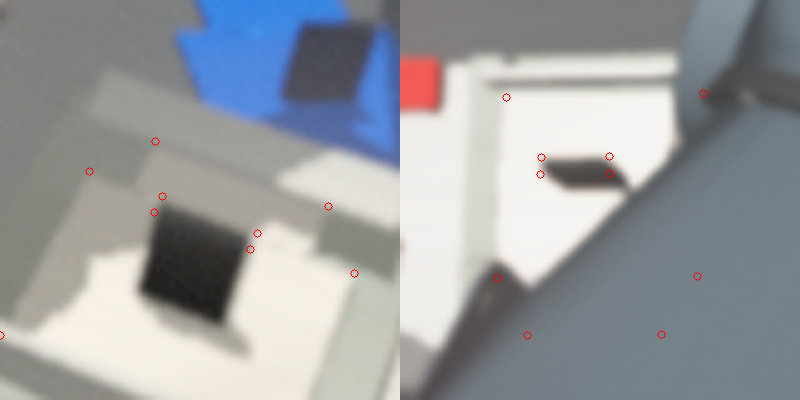

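```bash
python3 -m crank '0 0 0 -1 0 0 0.4;0 0 0 -1 0 0 0.4;0 0 0 -1 0 0 0.4; 0 0 0 -1 -0.3 0 0.4; 0 0 0 -1 -0.3 0 0.4'; python3 -m crank '0 0 0 -1 -0.3 0 0.4;0 0 0 -1 -0.3 0 0.4;0 0 0 -1 0 0 0.4; 0 0 0 0 0 0 0.4; 0 0 0 0 0 0 0.4'
python3 -c "
from fitc import *
s=cam('scene');t=cam('top','f1t.png')
ims=[]
for p,x0,y0 in ((s,330,205),(t,105,110)):
    b=cv2.resize(p['img'][y0:y0+80,x0:x0+80],None,fx=5,fy=5,interpolation=2)[:,:,::-1].copy()
    for X in C[:10]:
        u=w2pix(p,boxw(*(X+[.018,0,.07])))[0];cv2.circle(b,tuple(int(v) for v in ((u-[x0,y0]+.5)*5)),4,(0,0,255),1)
    ims.append(b)
cv2.imwrite('pics/f3.png',np.hstack(ims))
for n,p in (('s',s),('t',t)):
  for k in ('plain_cover','cover'):
    for b in spotter.boxes_of(k,p): print(n,k,b['score'],world(p,b['at']).round(3))"
```

```text
time: 18.85
position: [0.5443, -0.3285, 0.3182]
tool_rot: [0.697, 0.717, 0.006, 0.006]
ft_force: [0.3, 0.2, -0.9]
grip_width: 0.0264
time: 19.48
position: [0.5233, -0.4525, 0.3167]
tool_rot: [0.697, 0.717, 0.006, 0.005]
ft_force: [-0.0, 0.6, -0.2]
grip_width: 0.0261
s plain_cover 0.65 [ 0.632 -0.1   -0.001]
s cover 0.94 [0.322 0.205 0.007]
s cover 0.84 [ 0.275 -0.47   0.001]
s cover 0.74 [0.568 0.203 0.074]
t plain_cover 0.94 [ 0.618 -0.109  0.003]
t cover 0.83 [ 0.256 -0.488  0.005]
t cover 0.61 [0.326 0.276 0.002]
t cover 0.57 [0.559 0.207 0.072]
```

View pics/f3.png

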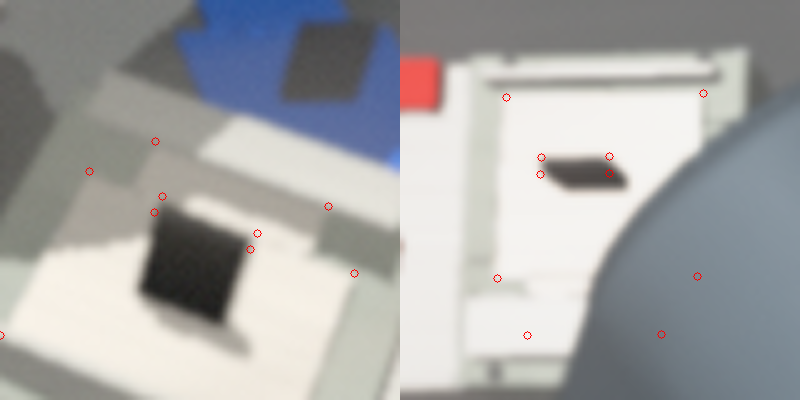

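```bash
python3 -c "
from h import *
print(robot.hand_in())"
```

```text
the job is handed in; nothing more can be done
None
```

The cover with the tongue is back on the drive box, lying flat inside the stop bar and released. I handed the job in at about 19.6 s of the 38 s allowed; the hand-in gives no verdict.

**What I did:** I gripped the cover by its handle and carried it over tilted about 15°. I slid the tongue roughly 18 mm under the lip at 13.6° of tilt, then swung the far edge down in small steps. A contact force of about 13 N showed it was seated, and then I opened the gripper and moved the arm clear.

**Last checks:**
- **Fit:** the cover's edges matched the expected seated pose to about 1–2 px in both camera views. That pose has the tongue tip at box x ≈ −0.071, y ≈ 0, z ≈ 0.070 and the cover square to the box. Part of the top view was hidden by the arm.
- **Robot clear:** wrist force was about zero, and the gripper was empty and well away.
- **Plain cover:** the detector still found it within about 4 mm of its starting place.

**What disagreed:**
- **TCP height:** at the pick-up the fingers were about 36 mm higher than the reported TCP height. I found this in the pictures, confirmed it with a cautious test grip, and allowed for it from then on.
- **Detector error:** on one look the detector reported a "cover" at (0.326, 0.276, 0.002), which is probably a misread of the blue look-alike.

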